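Present the guest's sweet on the little dish

ROBOT

A 6-joint arm with a two-finger parallel gripper is mounted at the origin on the work surface. World frame = base frame: x ahead of the robot, y to its left, z up, the work surface at z = 0. Lengths are in m, angles in rad, forces in N, time in s.
With the tool pointing down it reaches from about 0.325 to 0.85 m from the base axis. Payload 4.4 kg.
Tool frame: the origin (TCP) lies at the very end of the fingers, on their centre line; the grasp point (between the pads) lies 19 mm behind it; z points along the fingers, y is the direction in which the jaws open and shut (so a half turn about z gives the same grasp; the last joint's range is limited). The gripper opens to 94 mm and grips with 3 to 60 N. Pads are 16 mm wide; open, the fingers measure 119 mm over their backs; the gripper's body (75 mm by 177 mm) begins 78 mm behind the grasp point.
Start: joints at [-1.389, 0.207, 1.542, -0, 1.393, -0.15], TCP at [0.188, -0.543, 0.205] pointing down, gripper open.
Joint ranges: [-2.73, 2.73], [-0.86, 2.22], [0.23, 2.46], [-1.11, 4.25], [0.08, 2.63], [-2.82, 2.82]. Speed limits (rad/s): [2.79, 2.79, 3.14, 3.14, 3.14, 3.14].

INTERFACE

Orientations are given as [roll, pitch, yaw] about the fixed x, y, z axes, in that order (R = Rz(yaw) Ry(pitch) Rx(roll)).
In Python, from station import observe, capture, camera_model, ctrl, boxes_of gives the robot as it stands.
- The arm moves only by the tool step_arm, never from a script. Its argument "commands" is a list that holds one entry, the list of rows, each a list of 7 numbers: the turn, a rotation vector about the world's x, y, z in rad, then the shift along the world's x, y, z in m, then the opening, from 0 (shut) to 1 (fully open). In form: [[[rx, ry, rz, dx, dy, dz, jaw], ...]]. A call has 1 to 8 rows; each row shifts and turns the commanded pose from where the row before left it; what a row does not reach is not made up. A row lasts 1/12 s, in which the tool goes at most 41.7 mm and 7.16 degrees, less where a joint would pass 70% of its speed; a pose out of reach is approached as far as the arm can. A call is refused whole if a number of a shift passes 0.0417 or a number of a turn 0.125, either way. A call with a gripper value outside its range is refused whole. The fingers move at their own pace and stop on an object; "force" is the grip in N (left out, the last holds). Time passes only in rows, so rows that do not move let the fingers close. It gives the time, the measured TCP pose, the force and the opening at its end, in the units of the state.
- observe(): the state, without advancing time (a new reading comes with each control period).
- capture(name): name is "scene" or "top" or "wrist"; returns the picture (480x640x3 uint8, red, green, blue); there is no depth.
- camera_model(name): a dict with "vfov" (degrees; the focal length in pixels is half the picture's height over the tangent of half this angle, whatever the lens; pixels are square), "cx", "cy" (the principal point, pixels), "distortion" ([k1, k2, p1, p2, k3] as OpenCV has them; the pictures are not rectified), "xyz" and "rotation" of the camera in the world; the wrist camera has in their place "T_tool_cam" (4x4, takes a point from camera to tool coordinates, whose origin is the TCP and whose axes are the flange's). Camera axes: x right, y down, z forward; pixel columns grow to the right and rows downward; lengths in m; the calibration is good to about 2 mm. A picture is of the moment at which its call begins: read the wrist's pose just before it. camera_model takes no time and is no camera call.
- ctrl.close_job(): hands the job in, once; it reports no verdict.
Trained networks look in the newest picture that a camera, given by its name, has taken for a name from the list of things; names that differ only in an ending like _2 or _b are one class to them, and where a whole thing is asked for, a point or a joint stands for the part that bears it (a point fixed in the world has none). Each returns a list of dicts, best first, with "score" (0 to 1); they miss things now and then, are a little off and sometimes report something else, mostly with a low value. They report only what shows in the picture. A call takes as long as a camera call. They do not tell look-alikes from the thing itself.
- boxes_of(camera, label): "point" ([x, y, z] in m, in world coordinates, good to about 4 mm: the middle of the surface that is visible of it).
The state is a dict: "time": time; "joints": joint angles; "qd": joint speeds; "tau": joint torques, N m; "tcp_pos": TCP position; "ee_rot": TCP orientation; "contact_force": force on the tool from outside, world axes, zero at the start; "moment": the same for the moment, N m; "opening": finger opening in m.
Only numpy, scipy, OpenCV 4.12 (cv2) and the standard library are available. Lean on these libraries where they do the work, as an engineer would, in place of code of your own. Each camera call takes 0.05 s, during which the arm holds its last target.

TASK

Take the orange ball sweet from the wooden stand and set it down in the middle of the white dish. Then take the dish by its blue handle, lift it straight up clear of the red mat, turn it a quarter turn so that the handle points to the mat's white-striped edge, and finish still holding it steady over the middle of the mat, about 10 cm up, dish level and the sweet resting in its middle all the while. Leave the other sweets, the card terminal and the little tree alone, and do not drop the sweet.

Things in the scene. Friction and masses are not known exactly. Their poses are not given: they have to be found in the camera images.
- mat: the guest mat, a flat red square 200 x 200 mm and 4 mm thick, fixed to the counter; origin: centre of its underside, on the counter; z up; its -x edge (the one nearest the robot) carries a white stripe; it lies turned by up to 0.3 rad
- dish: round white dished plate, about 110 g, 130 mm across, loose on the middle of the mat on a flat foot 74 mm wide. Origin: centre of its foot; z up. Inside, a flat floor (blue spot) 10 mm in radius, 10 mm above the origin, then a 13 degree slope out to the rim, 23 mm above the origin. A blue upright handle stands at its -x side, which at the start points about to the mat's +y side
- dish_middle (a point): centre of the dish's inner floor, on the dish axis, 10 mm above the dish's origin; axes as the dish's
- dish_handle (a point): grip point in the dish's blue upright tab: 12 mm thick along the dish's y, 30 mm long along its x, top 64 mm above the dish's origin. This point: 82 mm out on the dish's -x side, 46 mm above its origin; axes as the dish's. Pinch from above across the 12 mm; the dish hangs off one side of it, so grip firmly (50 N holds it level)
- stand: dark wooden sweet stand, fixed, 190 x 56 x 30 mm, its length along its x, with three square seats (20 mm holes) 60 mm apart in its top; each holds one ball sweet; origin: centre of its underside, on the counter
- sweet_orange_center (a point): centre of the orange ball sweet, 32 mm in diameter, 20 g, hard and loose; it starts in one of the stand's three seats, centre 42 mm above the counter; when it rests in the middle of the dish its centre is 26 mm above the dish's origin
- sweet_orange: the orange sweet itself; origin at the underside as built, so it turns with it: use the centre point
- sweet_green_center (a point): centre of the green ball sweet, 32 mm in diameter, in another seat of the stand; to be left alone
- sweet_white_center (a point): centre of the white ball sweet, 32 mm in diameter, in another seat of the stand; to be left alone
- card_terminal: black card terminal lying flat, 75 x 160 x 28 mm, loose, beyond the mat; to be left alone; origin: centre of its underside
- topiary: little round green tree in a white pot, 84 mm wide, 165 mm tall, loose, to the robot's left; to be left alone; origin: centre of its underside
Things that resemble listed ones, but are neither listed nor needed, are in the scene too. What is shaped like the sweet_orange but black, pink or purple is not meant.

How it is judged:
By the outcome, as a careful person would: the job done as asked, in the order asked, and still so for the second after the job is handed in, while the arm keeps its last pose, push and grip.
It also fails if it takes over 61 s, if anything falls off the work surface, if the arm or the gripper's body presses on something with over 40 N, if the wrist force passes 120 N, or if a joint passes its speed limit or range.

## Working session

There is one attempt and no reset: what is moved stays moved. The work goes in short steps, Python scripts to look and compute and a tool call to move; the robot and the scene stay as the last step left them, time stands still between calls to the robot, and variables do not carry over. Pictures are saved under pics/ and viewed, and the job is handed in when it is done.

Besides the shell and the picture viewer there is one more tool, called after "Call:" as name([rows], argument=value, ...), one row to a line, values as JSON. step_arm: Moves the arm, as the interface text tells. Its arguments: {"type":"object","properties":{"commands":{"type":"array"},"force":{"type":"number"}},"required":["commands"]}

```bash
ls; mkdir -p pics; python3 - <<'E'
from station import observe, capture, camera_model, ctrl, boxes_of
import cv2, json
s=observe(); print(s)
for c in ("scene","top","wrist"):
    im=capture(c); cv2.imwrite(f"pics/{c}0.png",im[:,:,::-1]); print(c,camera_model(c))
E
```

```text
pics
{'time': 0.0, 'joints': array([-1.38851517e+00,  2.07410356e-01,  1.54294525e+00,  1.20676857e-06,
        1.39351523e+00, -1.50495286e-01]), 'qd': array([-7.70878156e-04,  7.12912274e-04, -3.46896354e-04, -7.75025212e-05,
        7.07916373e-04,  2.40818845e-03]), 'tau': array([-8.06475127e-04, -3.70878661e+01, -2.81418371e+01,  6.96806191e-02,
        3.61399201e-02, -1.51865202e-04]), 'tcp_pos': array([ 0.18767751, -0.54264884,  0.20430044]), 'ee_rot': array([-3.13934039e+00, -3.42737382e-04,  3.32775844e-01]), 'contact_force': array([-0.74881631, -0.4432604 , -0.01796058]), 'moment': array([-0.03085071, -0.03000532,  0.00135004]), 'opening': 0.09408563929935151}
scene {'vfov': 44.02499235008552, 'cx': 323.61559908378814, 'cy': 237.19965509065776, 'distortion': array([0.06734043, 0.        , 0.        , 0.        , 0.        ]), 'xyz': array([ 1.21278851, -0.30511493,  1.10813513]), 'rotation': array([-2.51339191e+00, -6.81231307e-05,  1.07104640e+00])}
top {'vfov': 45.55439001781882, 'cx': 320.72665754363715, 'cy': 238.5103024368641, 'distortion': array([-0.1367313,  0.       ,  0.       ,  0.       ,  0.       ]), 'xyz': array([0.47635599, 0.05653917, 1.20765402]), 'rotation': array([-3.06531727, -0.01000861, -1.54409315])}
wrist {'vfov': 68.34797626769533, 'cx': 319.12688080817065, 'cy': 240.8865698828929, 'distortion': array([-0.07202597,  0.        ,  0.        ,  0.        ,  0.        ]), 'T_tool_cam': array([[ 7.43290290e-04, -9.70275865e-01, -2.42000399e-01,
         7.08536431e-02],
       [ 9.99999670e-01,  8.00739056e-04, -1.39040002e-04,
        -4.35188298e-04],
       [ 3.28686329e-04, -2.42000216e-01,  9.70276140e-01,
        -1.80141286e-01],
       [ 0.00000000e+00,  0.00000000e+00,  0.00000000e+00,
         1.00000000e+00]])}
```

View pics/scene0.png

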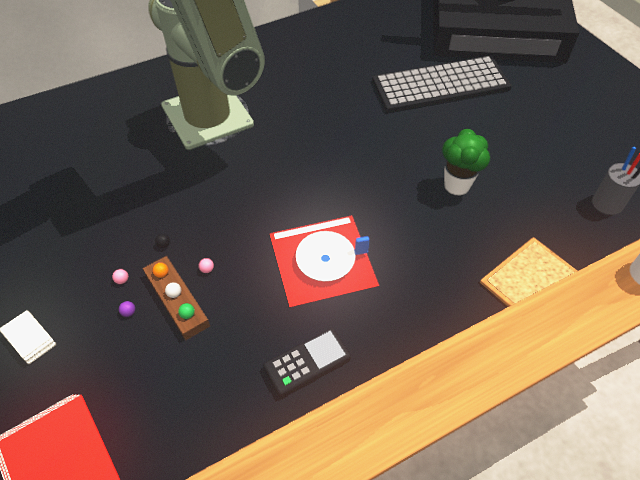

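View pics/top0.png

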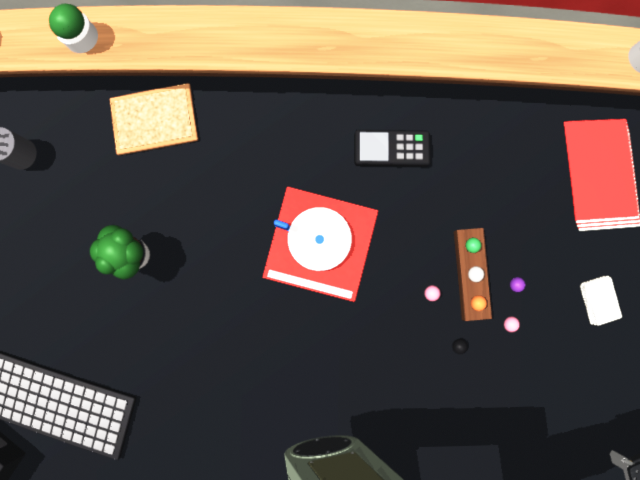

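```bash
cat > h.py <<'E'
import numpy as np, cv2
from station import observe, capture, camera_model, ctrl, boxes_of
from scipy.spatial.transform import Rotation as R
def cam(c,s=None):
    m=camera_model(c); f=240/np.tan(np.radians(m['vfov'])/2)
    K=np.array([[f,0,m['cx']],[0,f,m['cy']],[0,0,1]])
    if c=='wrist':
        T=np.eye(4);T[:3,:3]=R.from_euler('xyz',s['ee_rot']).as_matrix();T[:3,3]=s['tcp_pos'];T=T@m['T_tool_cam']
        return K,m['distortion'],T[:3,:3],T[:3,3]
    return K,m['distortion'],R.from_euler('xyz',m['rotation']).as_matrix(),np.array(m['xyz'])
def pix2plane(c,uv,z,s=None):
    K,d,Rm,t=cam(c,s); uv=np.asarray(uv,float).reshape(-1,1,2)
    n=cv2.undistortPoints(uv,K,d).reshape(-1,2)
    r=np.c_[n,np.ones(len(n))]@Rm.T
    return t+r*((z-t[2])/r[:,2])[:,None]
def proj(c,P,s=None):
    K,d,Rm,t=cam(c,s); P=np.asarray(P,float).reshape(-1,3)
    rv,_=cv2.Rodrigues(Rm.T); return cv2.projectPoints(P,rv,-Rm.T@t,K,d)[0].reshape(-1,2)
E
python3 - <<'E'
from h import *
capture('top')
for l in ("mat","dish","dish_middle","dish_handle","stand","sweet_orange_center","sweet_green_center","sweet_white_center"):
  for c in ("top","scene"):
    for b in boxes_of(c,l)[:4]: print(l,c,round(b['score'],2),np.round(b['point'],4),np.round(proj(c,b['point']),0))
print(observe()['time'])
E
```

```text
mat top 0.58 [0.5364 0.045  0.0064] [[321. 254.]]
mat scene 0.58 [0.5855 0.0224 0.0017] [[318. 272.]]
mat scene 0.47 [0.5703 0.0545 0.0225] [[327. 256.]]
dish top 0.58 [0.5696 0.0569 0.0204] [[316. 237.]]
dish scene 0.6 [0.5691 0.0534 0.0275] [[326. 255.]]
dish scene 0.19 [0.5845 0.0223 0.0031] [[317. 272.]]
dish_middle top 0.76 [0.5643 0.0527 0.026 ] [[318. 240.]]
dish_middle top 0.24 [0.5354 0.0449 0.003 ] [[321. 254.]]
dish_middle scene 0.96 [0.5727 0.0594 0.0204] [[330. 257.]]
dish_handle top 0.58 [0.5721 0.0564 0.0223] [[316. 236.]]
dish_handle scene 0.9 [0.5711 0.0537 0.0233] [[327. 257.]]
dish_handle scene 0.62 [ 0.7697 -0.1055  0.0244] [[305. 363.]]
stand top 0.67 [ 0.5011 -0.2629  0.0272] [[468. 274.]]
stand scene 0.82 [ 0.5247 -0.2741  0.0319] [[177. 301.]]
sweet_orange_center top 0.67 [ 0.4374 -0.2748  0.0583] [[478. 305.]]
sweet_orange_center top 0.65 [ 0.4823 -0.3705  0.0277] [[518. 284.]]
sweet_orange_center top 0.62 [ 0.4585 -0.1845  0.0226] [[431. 294.]]
sweet_orange_center top 0.61 [ 0.3548 -0.2456  0.0269] [[459. 344.]]
sweet_orange_center scene 0.71 [ 0.4655 -0.1909  0.0242] [[205. 266.]]
sweet_orange_center scene 0.6 [ 0.4871 -0.3722  0.0281] [[126. 308.]]
sweet_orange_center scene 0.57 [ 0.4508 -0.2832  0.0549] [[159. 270.]]
sweet_orange_center scene 0.47 [ 0.4093 -0.3623  0.024 ] [[119. 279.]]
sweet_green_center top 0.71 [ 0.5589 -0.2664  0.0521] [[473. 246.]]
sweet_green_center scene 0.65 [ 0.5713 -0.2654  0.0518] [[188. 312.]]
sweet_white_center top 0.52 [ 0.5003 -0.2644  0.0485] [[472. 274.]]
sweet_white_center scene 0.48 [ 0.5083 -0.2753  0.0512] [[172. 290.]]
sweet_white_center scene 0.36 [ 0.766  -0.1064  0.029 ] [[303. 360.]]
1.0
```

Scene picture: the mat is around (325,260), the dish's blue spot is at (325,258) and the handle at (362,245). The stand runs from (160,265) to (190,325). Sweet-shaped things in the top view:
- orange at (479,304), in the stand
- white at (476,274), in the stand
- green at (473,245), in the stand
- pink at (432,293) and (512,324), loose
- purple at (518,285), loose
- black at (460,346), loose

The orange one in the end seat nearest the robot fits the description. Next I'll measure it precisely and confirm it in a crop.

```bash
cat > m.py <<'E'
from h import *
def blob(hsv,lo,hi,near=None,r=60):
    m=cv2.inRange(hsv,np.array(lo),np.array(hi))
    n,l,st,ce=cv2.connectedComponentsWithStats(m)
    out=[(st[i,4],ce[i],l==i) for i in range(1,n) if st[i,4]>8 and (near is None or np.hypot(*(ce[i]-near))<r)]
    return sorted(out,key=lambda a:-a[0])
E
python3 - <<'E'
from m import *
near={'top':{'o':(479,304),'w':(476,274),'g':(473,245),'spot':(319,239),'h':(281,225),'mat':(321,244)},'scene':{'o':(160,270),'w':(173,290),'g':(186,311),'spot':(325,258),'h':(362,245),'mat':(322,260)}}
rng={'o':((8,120,90),(22,255,255)),'g':((45,100,60),(75,255,255)),'spot':((100,120,60),(120,255,255)),'h':((100,120,40),(125,255,255)),'w':((0,0,150),(180,60,255))}
zz={'o':.042,'g':.042,'w':.042,'spot':.014,'h':.068}
for c in ('top','scene'):
    im=cv2.imread(f'pics/{c}0.png'); hsv=cv2.cvtColor(im,cv2.COLOR_BGR2HSV)
    for k in rng:
        b=blob(hsv,*rng[k],near=near[c][k],r=14)
        if b: print(c,k,b[0][0],b[0][1].round(1),pix2plane(c,b[0][1],zz[k]).round(4))
    red=cv2.inRange(hsv,(0,150,100),(6,255,255))|cv2.inRange(hsv,(172,150,100),(180,255,255))|cv2.inRange(hsv,(0,0,170),(180,70,255))
    n,l,st,ce=cv2.connectedComponentsWithStats(red)
    best=min(range(1,n),key=lambda i:np.hypot(*(ce[i]-near[c]['mat'])) if st[i,4]>1500 else 1e9)
    hull=cv2.convexHull(np.argwhere(l==best)[:,::-1].astype(np.int32))
    if c=='top':
        rect=cv2.minAreaRect(hull); q=cv2.boxPoints(rect)
    else: q=cv2.approxPolyDP(hull,8,True).reshape(-1,2)
    P=pix2plane(c,q,.004); print('mat',q.round(1).tolist(),P.round(4).tolist(),P.mean(0).round(4), np.linalg.norm(np.diff(P,axis=0),axis=1).round(4))
im=cv2.imread('pics/top0.png'); a=cv2.resize(im[215:365,410:540],None,fx=3,fy=3,interpolation=2)
b=cv2.resize(im[180:310,255:385],None,fx=3.46,fy=3.46,interpolation=2)[:450]
cv2.imwrite('pics/crop0.png',np.hstack([a,b[:, :400]]))
E
```

```text
top g 178 [473.  244.9] [[ 0.5611 -0.2681  0.042 ]]
top spot 45 [319. 239.] [[0.5667 0.0506 0.014 ]]
top h 105 [280.5 224.2] [[0.5902 0.1288 0.068 ]]
top w 195 [475.8 273.9] [[ 0.5012 -0.2746  0.042 ]]
mat [[261.29998779296875, 277.6000061035156], [285.6000061035156, 185.1999969482422], [378.8999938964844, 209.6999969482422], [354.6000061035156, 302.20001220703125]] [[0.4827, 0.1698, 0.004], [0.6805, 0.1248, 0.004], [0.6334, -0.0751, 0.004], [0.4365, -0.0277, 0.004]] [0.5583 0.048  0.004 ] [0.2029 0.2054 0.2026]
scene g 197 [186.  310.6] [[ 0.5609 -0.2671  0.042 ]]
scene spot 38 [325.1 257.6] [[0.5659 0.0518 0.014 ]]
scene h 57 [362.6 238.8] [[0.5939 0.1288 0.068 ]]
scene w 185 [172.6 289.6] [[ 0.5009 -0.2735  0.042 ]]
mat [[378, 285], [289, 306], [270, 233], [351, 215]] [[0.678, 0.1214, 0.004], [0.6319, -0.0714, 0.004], [0.4391, -0.0237, 0.004], [0.483, 0.1671, 0.004]] [0.558  0.0484 0.004 ] [0.1982 0.1986 0.1958]
```

View pics/crop0.png

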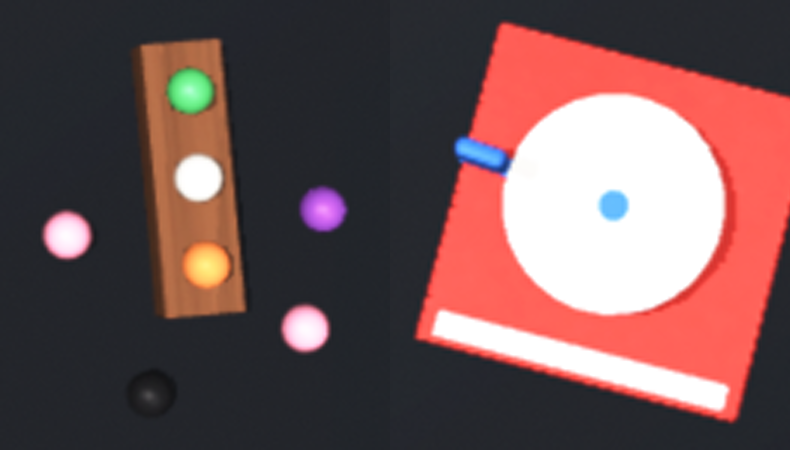

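The crop confirms the orange sweet in the stand's end seat nearest the robot, at crop pixel (207,265). The white stripe is on the mat edge nearest the robot, and the handle points roughly to the mat's +y side. I'll refine the orange sweet from the saved images.

```bash
python3 - <<'E'
from m import *
for c,n in (('top',(479,304)),('scene',(160,270))):
    im=cv2.imread(f'pics/{c}0.png'); hsv=cv2.cvtColor(im,cv2.COLOR_BGR2HSV)
    for v in (190,215):
        b=blob(hsv,(5,120,v),(25,255,255),near=n,r=14)
        if b: print(c,v,b[0][0],b[0][1].round(1),pix2plane(c,b[0][1],.042).round(4))
    b=blob(hsv,(0,60,40),(22,255,190),near=n,r=60)
    print(b[0][0] if b else None)
s=observe(); print(s['time'],s['tcp_pos'],s['ee_rot'])
E
```

```text
top 190 198 [478.2 303. ] [[ 0.4414 -0.2805  0.042 ]]
top 215 178 [478.2 303. ] [[ 0.4416 -0.2803  0.042 ]]
2241
scene 190 172 [159.9 268.7] [[ 0.4391 -0.2791  0.042 ]]
scene 215 154 [159.9 268.5] [[ 0.4384 -0.279   0.042 ]]
1924
1.0 [ 0.18783037 -0.54345447  0.20545295] [ 3.14159241e+00 -2.53988115e-06  3.32778440e-01]
```

Call:
step_arm([
  [[0,0,-0.029,0.025,0.026,0,0.62],[0,0,-0.029,0.025,0.026,0,0.62],[0,0,-0.029,0.025,0.026,0,0.62],[0,0,-0.029,0.025,0.026,0,0.62],[0,0,-0.029,0.025,0.026,0,0.62],[0,0,-0.029,0.025,0.026,0,0.62],[0,0,-0.029,0.025,0.026,0,0.62],[0,0,-0.026,0.025,0.026,0,0.62]],
], force=15)

```text
time: 1.67
tcp_pos: [0.3888, -0.3341, 0.2057]
ee_rot: [3.141, -0.0, 0.102]
contact_force: [0.5, -0.5, 0.6]
opening: 0.0582
```

Call:
step_arm([
  [[0,0,0,0.025,0.026,0,0.62],[0,0,0,0.018,0.02,-0.02,0.62],[0,0,0,0.01,0.009,-0.03,0.62],[0,0,0,0,0,-0.02,0.62],[0,0,0,0,0,0,0.62],[0,0,0,0,0,0,0.62]],
])

```text
time: 2.17
tcp_pos: [0.4402, -0.2796, 0.1345]
ee_rot: [-3.139, 0.002, 0.104]
contact_force: [0.3, -0.2, 0.1]
opening: 0.0589
```

```bash
python3 - <<'E'
from m import *
s=observe(); print(s)
im=capture('wrist'); cv2.imwrite('pics/w1.png',im[:,:,::-1])
hsv=cv2.cvtColor(im,cv2.COLOR_RGB2HSV)
p=proj('wrist',[0.4408,-0.2802,.042],s);print(p, 'tip',proj('wrist',s['tcp_pos'],s))
b=blob(hsv,(5,120,190),(25,255,255),near=p[0],r=80)
print(b[0][:2],pix2plane('wrist',b[0][1],.042,s))
E
```

```text
{'time': 2.1667, 'joints': array([-7.31975108e-01,  1.66763321e-01,  1.74335970e+00, -1.30955275e-04,
        1.23440683e+00,  7.34529947e-01]), 'qd': array([-0.01762112, -0.03051302, -0.0507962 ,  0.00053629, -0.00219942,
       -0.00054704]), 'tau': array([ 4.51889271e-01, -3.21285546e+01, -2.49144548e+01,  8.34919140e-02,
        8.11058009e-03, -1.05156159e-03]), 'tcp_pos': array([ 0.44015738, -0.27964707,  0.13452704]), 'ee_rot': array([-3.13949559e+00,  2.06026797e-03,  1.04336840e-01]), 'contact_force': array([ 0.26849938, -0.2379122 ,  0.12089113]), 'moment': array([-0.02989568, -0.00689065, -0.06319103]), 'opening': 0.058887147805771076}
[[320.98760686 243.24069993]] tip [[320.35450099 286.91373243]]Traceback (most recent call last):
  File "<stdin>", line 7, in <module>
IndexError: list index out of range
```

View pics/w1.png

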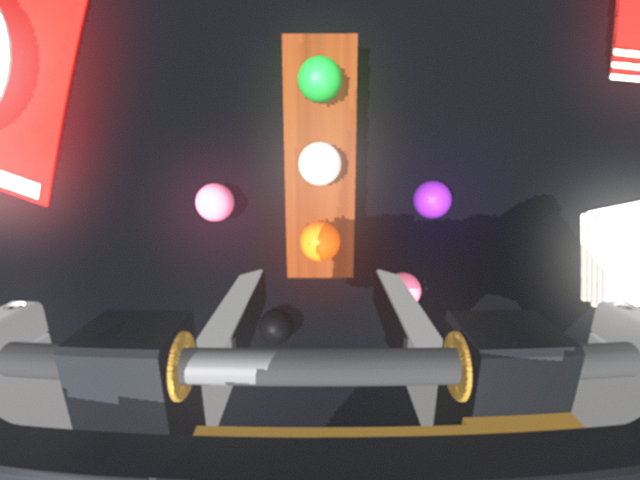

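Wrist view: the orange sweet is at (320,242), against a prediction of (321,243), so it's on target. The stand is parallel to the view and the jaws clear the pink sweet at (405,290). Descending.

Call:
step_arm([
  [[0,0,0,0.0006,-0.0005,-0.03,0.62],[0,0,0,0,0,-0.03,0.62],[0,0,0,0,0,-0.02,0.62],[0,0,0,0,0,-0.012,0.62],[0,0,0,0,0,-0.008,0.62],[0,0,0,0,0,0,0.62],[0,0,0,0,0,0,0.62]],
])

```text
time: 2.8
tcp_pos: [0.4422, -0.2821, 0.0367]
ee_rot: [3.14, -0.002, 0.103]
contact_force: [0.1, -0.1, -0.0]
opening: 0.0584
```

Call:
step_arm([
  [[0,0,0,0,0,-0.001,0.62],[0,0,0,0,0,0,0.62]],
])

```text
time: 2.97
tcp_pos: [0.4425, -0.282, 0.0359]
ee_rot: [3.139, -0.002, 0.104]
contact_force: [0.3, -0.0, -0.1]
opening: 0.0581
```

Call:
step_arm([
  [[0,0,0,0,0,0,0.62]],
])

```text
time: 3.05
tcp_pos: [0.4422, -0.2816, 0.0356]
ee_rot: [3.14, -0.002, 0.104]
contact_force: [0.6, 0.4, -0.1]
opening: 0.0581
```

Call:
step_arm([
  [[0,0,0,-0.001,0.001,-0.001,0.62],[0,0,0,0,0,0,0.2],[0,0,0,0,0,0,0.2],[0,0,0,0,0,0,0.2],[0,0,0,0,0,0,0.2],[0,0,0,0,0,0,0.2]],
], force=15)

```text
time: 3.55
tcp_pos: [0.4404, -0.2799, 0.0334]
ee_rot: [-3.142, 0.0, 0.104]
contact_force: [0.5, -0.5, 0.8]
opening: 0.0315
```

```bash
python3 - <<'E'
from m import *
s=observe(); print(s['tcp_pos'],s['opening'],s['contact_force'],s['joints'])
im=capture('wrist'); cv2.imwrite('pics/w2.png',im[:,:,::-1])
E
```

```text
[ 0.44043475 -0.27994388  0.03342224] 0.031451995237544376 [ 0.54141385 -0.46471529  0.79150076] [-7.32136156e-01  3.07559096e-01  1.81253392e+00  1.79483691e-05
  1.02154694e+00  7.34831737e-01]
```

View pics/w2.png

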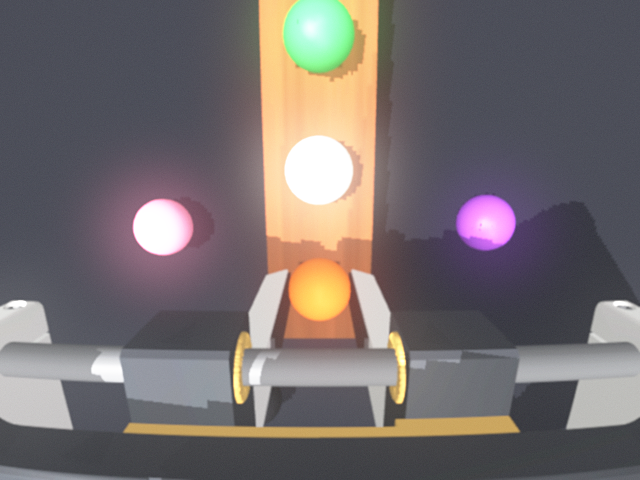

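The orange sweet sits between the pads at (320,290), with the opening at 31.5 mm, about its diameter. Lifting.

Call:
step_arm([
  [[0,0,0,0,0,0.008,0.2],[0,0,0,0,0,0.016,0.2],[0,0,0,0,0,0.024,0.2],[0,0,0,0,0,0.024,0.2],[0,0,0,0,0,0.02,0.2],[0,0,0,0,0,0.008,0.2],[0,0,0,0,0,0,0.2]],
])

```text
time: 4.18
tcp_pos: [0.4421, -0.2814, 0.1364]
ee_rot: [3.137, -0.004, 0.104]
contact_force: [0.5, 0.1, 0.5]
opening: 0.0312
```

```bash
python3 - <<'E'
from m import *
s=observe(); print(s['tcp_pos'],s['opening'],s['contact_force'])
im=capture('wrist'); cv2.imwrite('pics/w3.png',im[:,:,::-1])
hsv=cv2.cvtColor(im,cv2.COLOR_RGB2HSV)
b=blob(hsv,(5,150,120),(22,255,255),near=(320,290),r=60)
print([x[:2] for x in b[:3]])
Rt=R.from_euler('xyz',s['ee_rot']).as_matrix()
for zt in (-0.005,-.0085,-.012,-.019):
    print(zt,proj('wrist',s['tcp_pos']+Rt@[0,0,zt],s), proj('wrist',s['tcp_pos']+Rt@[0.003,0,zt],s))
E
```

```text
[ 0.44208702 -0.28137652  0.13639424] 0.031189432836367773 [0.5014191  0.08991216 0.48855985]
[(np.int32(3159), array([319.107629  , 288.60050649]))]
-0.005 [[320.383137   290.38552011]] [[320.39264934 285.07667026]]
-0.0085 [[320.40594808 292.92122883]] [[320.4157532  287.52615578]]
-0.012 [[320.42960105 295.55124114]] [[320.43971507 290.0672737 ]]
-0.019 [[320.47962353 301.11574154]] [[320.49040881 295.44551227]]
```

View pics/w3.png

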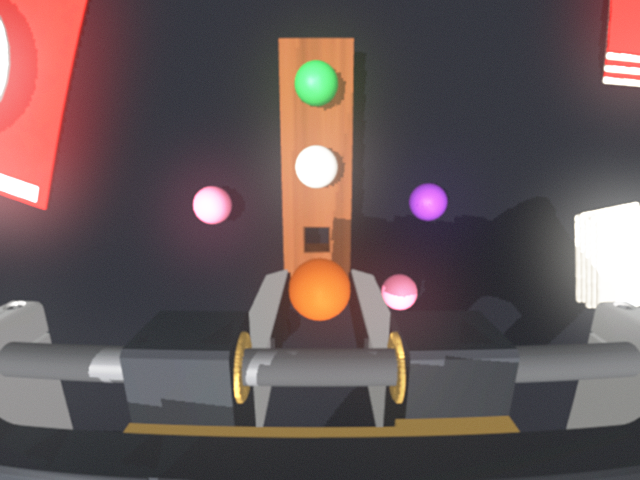

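Call:
step_arm([
  [[0,0,0,0.005,0.014,0,0.2],[0,0,0,0.005,0.014,0,0.2],[0,0,0,0.0125,0.0334,0,0.2],[0,0,0,0.0125,0.0334,0,0.2],[0,0,0,0.0125,0.0334,0,0.2],[0,0,0,0.0125,0.0334,0,0.2],[0,0,0,0.0125,0.0334,0,0.2],[0,0,0,0.0125,0.0334,0,0.2]],
])

```text
time: 4.9
tcp_pos: [0.5242, -0.0495, 0.1313]
ee_rot: [-3.14, 0.004, 0.104]
contact_force: [0.8, -0.7, -0.4]
opening: 0.0308
```

Call:
step_arm([
  [[0,0,0,0.0125,0.0334,0,0.2],[0,0,0,0.0125,0.0334,0,0.2],[0,0,0,0.007,0.0185,0,0.2],[0,0,0,0.0065,0.0185,0,0.2],[0,0,0,0,0,0,0.2],[0,0,0,0,0,0,0.2]],
])

```text
time: 5.4
tcp_pos: [0.5626, 0.0529, 0.1314]
ee_rot: [-3.142, 0.004, 0.106]
contact_force: [0.1, -0.6, -0.3]
opening: 0.031
```

```bash
python3 - <<'E'
from m import *
s=observe(); print(s['tcp_pos'],s['ee_rot'],s['opening'],s['contact_force'])
im=capture('wrist'); cv2.imwrite('pics/w4.png',im[:,:,::-1])
hsv=cv2.cvtColor(im,cv2.COLOR_RGB2HSV)
b=blob(hsv,(5,150,120),(22,255,255),near=(320,290),r=60)
print([x[:2] for x in b[:3]])
b=blob(hsv,(100,120,60),(120,255,255),near=(320,240),r=80)
for x in b[:3]: print(x[:2],pix2plane('wrist',x[1],.014,s))
E
```

```text
[0.5625611  0.05293517 0.13139309] [-3.14150004  0.00383255  0.10600927] 0.030974797498319304 [ 0.07772407 -0.58854415 -0.25626868]
[(np.int32(1469), array([322.18243703, 300.87474472]))]
(np.int32(362), array([321.59944751, 230.90331492])) [[0.56760211 0.0520182  0.014     ]]
```

View pics/w4.png

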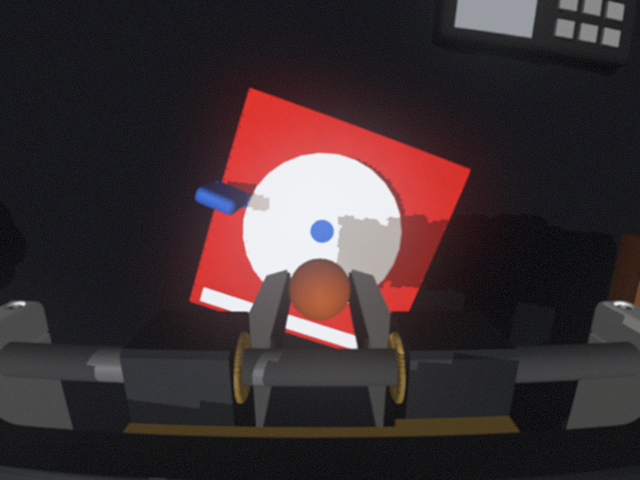

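The sweet is held at (320,290) and the dish's blue spot is at (322,231), where expected. Lowering.

Call:
step_arm([
  [[0,0,0,0.0005,0,-0.015,0.2],[0,0,0,0,0,-0.025,0.2],[0,0,0,0,0,-0.025,0.2],[0,0,0,0,0,-0.02,0.2],[0,0,0,0,0,-0.013,0.2],[0,0,0,0,0,-0.008,0.2],[0,0,0,0,0,0,0.2],[0,0,0,0,0,0,0.2]],
])

```text
time: 6.12
tcp_pos: [0.5646, 0.0517, 0.0276]
ee_rot: [3.142, -0.0, 0.103]
contact_force: [0.6, -0.1, 0.1]
opening: 0.0313
```

```bash
python3 - <<'E'
from m import *
P=[];F=[]
for i in range(4):
    s=observe(); P.append(s['tcp_pos']);F.append(s['contact_force'])
    if i==0: im=capture('wrist'); cv2.imwrite('pics/w5.png',im[:,:,::-1])
    elif i<3: im=capture('scene'); cv2.imwrite('pics/s5.png',cv2.resize(im[200:320,260:420,::-1],None,fx=5,fy=5,interpolation=2))
print(np.array(P).round(4),np.array(F).round(2),s['opening'])
E
```

```text
[[0.5646 0.0517 0.0276]
 [0.5654 0.0518 0.0284]
 [0.5658 0.0519 0.0289]
 [0.5659 0.052  0.029 ]] [[ 0.56 -0.06  0.11]
 [-0.27 -0.09 -0.76]
 [ 0.24 -0.35  0.34]
 [ 1.03  0.29 -0.64]] 0.03104011062450674
```

View pics/w5.png

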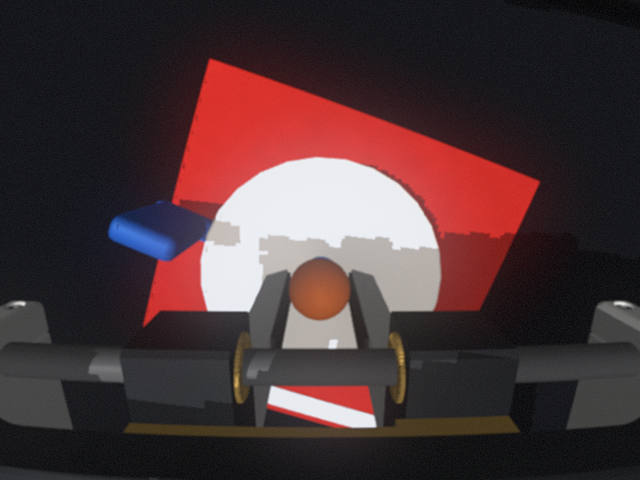

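View pics/s5.png

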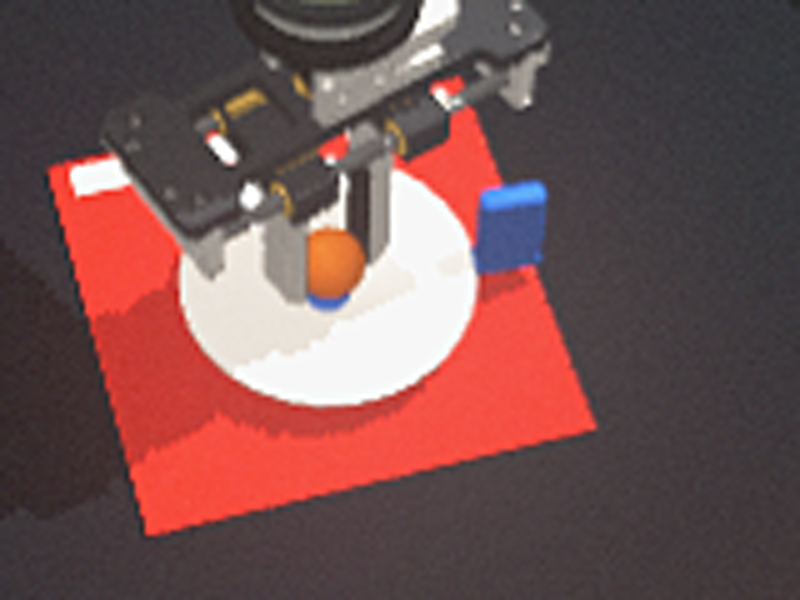

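The sweet hangs just above the blue spot; in the scene crop the spot shows right under it at (328,300). I'll lower it the last few mm in small steps.

Call:
step_arm([
  [[0,0,0,0,0,-0.0015,0.2],[0,0,0,0,0,0,0.2],[0,0,0,0,0,0,0.2]],
])

```text
time: 6.52
tcp_pos: [0.5648, 0.0523, 0.0265]
ee_rot: [3.141, -0.001, 0.104]
contact_force: [0.6, 0.5, 0.5]
opening: 0.0308
```

Call:
step_arm([
  [[0,0,0,0,0,-0.001,0.2],[0,0,0,0,0,0,0.2],[0,0,0,0,0,0,0.2]],
])

```text
time: 6.77
tcp_pos: [0.5643, 0.0523, 0.0249]
ee_rot: [-3.142, 0.0, 0.104]
contact_force: [-0.3, 0.3, 0.8]
opening: 0.031
```

```bash
python3 - <<'E'
from m import *
s=observe()
im=capture('wrist'); cv2.imwrite('pics/w6.png',im[200:360,220:420,::-1].repeat(3,0).repeat(3,1))
print(proj('wrist',[0.5665,.0515,.014],s), s['contact_force'],s['tcp_pos'])
im=capture('scene'); cv2.imwrite('pics/s6.png',cv2.resize(im[230:270,295:355,::-1],None,fx=12,fy=12,interpolation=2))
E
```

```text
[[322.06863415 276.52698554]] [-0.27887882  0.26050213  0.83374475] [0.56434686 0.05229363 0.02490332]
```

View pics/s6.png

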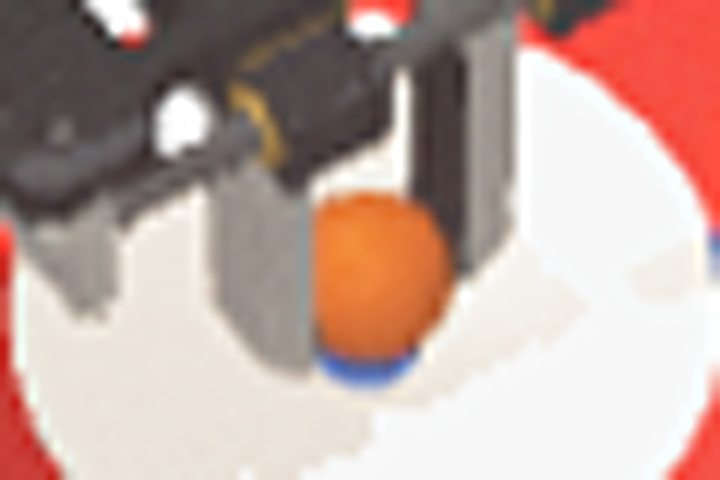

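View pics/w6.png

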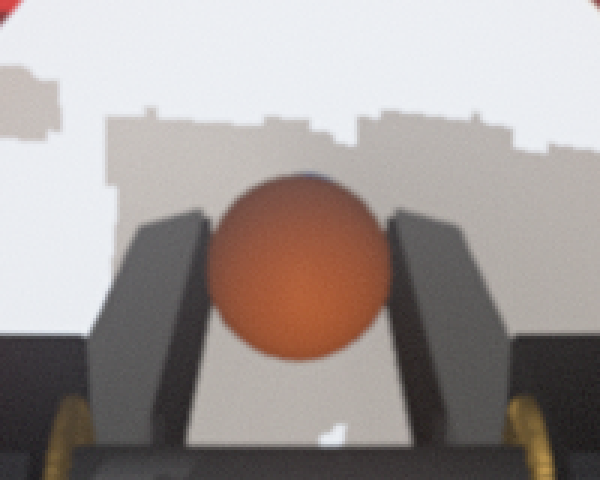

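```bash
python3 - <<'E'
from m import *
for z in (.030,.032,.034): print(z,proj('scene',[0.5662,.0515,z]),pix2plane('scene',(325.6,252.9),z))
s=observe();print(s['time'])
E
```

```text
0.03 [[325.0150641  253.64147092]] [[0.56508228 0.05358105 0.03      ]]
0.032 [[325.01685743 253.12695417]] [[0.56628381 0.05291565 0.032     ]]
0.034 [[325.01865534 252.61116434]] [[0.56748534 0.05225025 0.034     ]]
6.8667
```

Call:
step_arm([
  [[0,0,0,0,-0.0005,-0.001,0.2],[0,0,0,0,0,0,0.2],[0,0,0,0,0,0,0.2]],
])

```text
time: 7.12
tcp_pos: [0.5643, 0.0517, 0.0238]
ee_rot: [-3.142, 0.0, 0.104]
contact_force: [0.4, -1.0, -0.2]
opening: 0.0314
```

Call:
step_arm([
  [[0,0,0,0,0,-0.0007,0.2],[0,0,0,0,0,0,0.2],[0,0,0,0,0,0,0.2]],
])

```text
time: 7.37
tcp_pos: [0.5644, 0.0518, 0.0232]
ee_rot: [-3.142, 0.0, 0.104]
contact_force: [-0.0, 0.0, -0.6]
opening: 0.0312
```

Call:
step_arm([
  [[0,0,0,0,0,-0.0007,0.2],[0,0,0,0,0,0,0.2],[0,0,0,0,0,0,0.2]],
])

```text
time: 7.62
tcp_pos: [0.5644, 0.0517, 0.0225]
ee_rot: [-3.142, 0.0, 0.104]
contact_force: [-0.1, -0.1, -0.1]
opening: 0.0311
```

Call:
step_arm([
  [[0,0,0,0,0,-0.0007,0.2],[0,0,0,0,0,0,0.2],[0,0,0,0,0,0,0.2]],
])

```text
time: 7.87
tcp_pos: [0.5644, 0.0518, 0.0218]
ee_rot: [-3.142, 0.0, 0.104]
contact_force: [-0.3, 0.0, 0.3]
opening: 0.031
```

Call:
step_arm([
  [[0,0,0,0,0,-0.0008,0.2],[0,0,0,0,0,0,0.2],[0,0,0,0,0,0,0.2]],
])

```text
time: 8.12
tcp_pos: [0.5647, 0.0517, 0.0214]
ee_rot: [3.142, -0.001, 0.104]
contact_force: [-0.1, -0.4, 1.8]
opening: 0.031
```

```bash
python3 - <<'E'
from m import *
im=capture('scene'); cv2.imwrite('pics/s7.png',cv2.resize(im[230:270,295:355,::-1],None,fx=12,fy=12,interpolation=2))
E
```

```text
(no output)
```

View pics/s7.png

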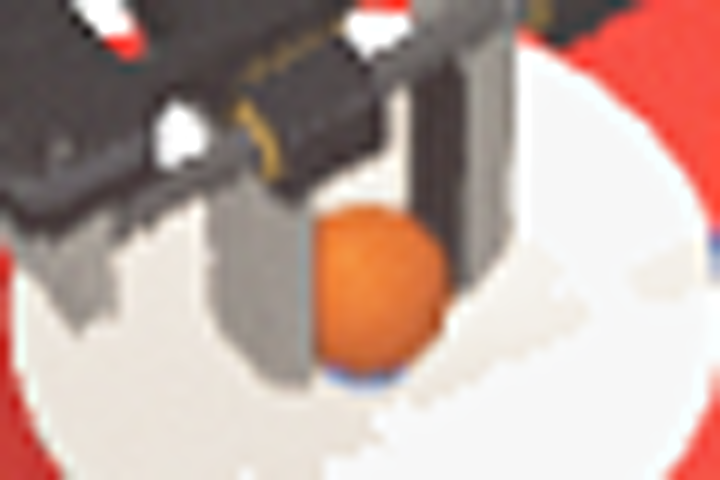

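Vertical force has risen to 1.8 N and the sweet visibly rests on the spot, so it's in contact. Now I'll open gently, then lift.

Call:
step_arm([
  [[0,0,0,0,0,0,0.36],[0,0,0,0,0,0,0.4],[0,0,0,0,0,0,0.44],[0,0,0,0,0,0,0.44],[0,0,0,0,0,0.003,0.44],[0,0,0,0,0,0.008,0.46],[0,0,0,0,0,0.02,0.5],[0,0,0,0,0,0.03,0.5]],
])

```text
time: 8.83
tcp_pos: [0.5616, 0.0519, 0.0803]
ee_rot: [-3.141, 0.007, 0.104]
contact_force: [0.5, -0.3, 0.9]
opening: 0.0469
```

Call:
step_arm([
  [[0,0,0,0,0,0.035,0.6],[0,0,0,0,0,0.03,0.7],[0,0,0,0,0,0.01,0.7],[0,0,0,0,0,0,0.7],[0,0,0,0,0,0,0.7]],
])

```text
time: 9.25
tcp_pos: [0.5644, 0.0517, 0.1572]
ee_rot: [3.141, -0.001, 0.104]
contact_force: [-0.1, 0.8, -0.2]
opening: 0.0656
```

```bash
python3 - <<'E'
from m import *
s=observe(); print(s['tcp_pos'],s['ee_rot'],s['opening'])
im=capture('wrist'); cv2.imwrite('pics/w8.png',im[:,:,::-1])
im=capture('scene'); cv2.imwrite('pics/s8.png',cv2.resize(im[210:310,260:400,::-1],None,fx=5,fy=5,interpolation=2))
cv2.imwrite('pics/s8f.png',im[:,:,::-1])
E
```

```text
[0.56437709 0.05174232 0.15717937] [ 3.14146322e+00 -6.57900801e-04  1.03812500e-01] 0.06555238818796323
```

View pics/w8.png

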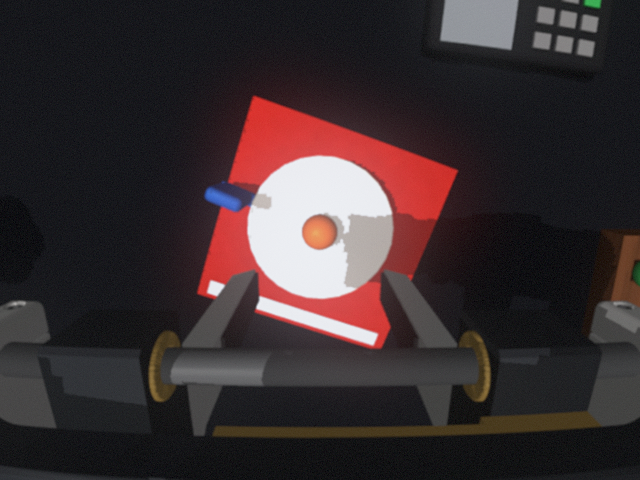

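View pics/s8.png

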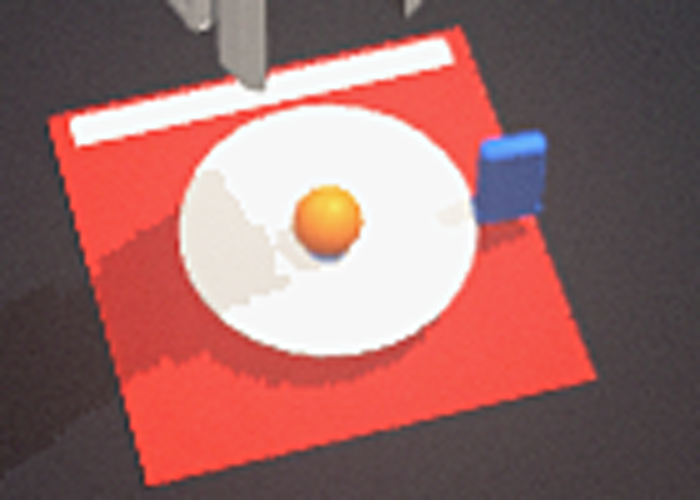

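The sweet rests on the blue spot, at crop pixel (328,220) in the scene and (319,232) in the wrist view. Now measuring the dish centre (rim fit), the sweet and the handle.

```bash
python3 - <<'E'
from m import *
s=observe()
for c,f,n,h in (('wrist','pics/w8.png',(320,232),(226,197)),('scene','pics/s8f.png',(325,254),(362,240))):
    im=cv2.imread(f); hsv=cv2.cvtColor(im,cv2.COLOR_BGR2HSV)
    b=blob(hsv,(3,100,150),(25,255,255),near=n,r=15); print(c,'ball',b[0][:2],pix2plane(c,b[0][1],.030,s).round(4))
    w=cv2.inRange(hsv,(0,0,90),(180,70,255)); w=cv2.morphologyEx(w,cv2.MORPH_OPEN,np.ones((3,3)))
    k,l,st,ce=cv2.connectedComponentsWithStats(w)
    i=min([j for j in range(1,k) if st[j,4]>1500],key=lambda j:np.hypot(*(ce[j]-n)))
    hull=cv2.convexHull(np.argwhere(l==i)[:,::-1].astype(np.int32))[:,0].astype(float)
    P=pix2plane(c,hull,.027,s)[:,:2]
    A=np.c_[2*P,np.ones(len(P))]; x=np.linalg.lstsq(A,(P**2).sum(1),rcond=None)[0]; r=np.sqrt(x[2]+x[0]**2+x[1]**2)
    print('dish',x[:2].round(4),r.round(4),'resid',np.abs(np.hypot(*(P-x[:2]).T)-r).max().round(4))
    b=blob(hsv,(95,120,30),(125,255,255),near=h,r=25); print('handle',b[0][:2])
    m=b[0][2]; v=hsv[...,2][m]; print(np.percentile(v,[5,50,95]))
    top=m&(hsv[...,2]>(np.percentile(v,50) if c=='scene' else 0))
    if c=='scene': top=m&(hsv[...,2]>190)
    pts=np.argwhere(top)[:,::-1].astype(float); print('top',len(pts),pts.mean(0),pix2plane(c,pts.mean(0),.068,s).round(4))
    if c=='wrist':
        rect=cv2.minAreaRect(pts.astype(np.float32)); print(rect)
    else:
        Q=pix2plane(c,pts,.068)[:,:2]; u,sv,vt=np.linalg.svd(Q-Q.mean(0)); print('dir',vt[0],np.ptp((Q-Q.mean(0))@vt[0]),np.arctan2(vt[0,1],vt[0,0]))
im=cv2.imread('pics/w8.png');cv2.imwrite('pics/hc.png',cv2.resize(im[170:230,190:290],None,fx=8,fy=8,interpolation=2))
E
```

```text
wrist ball (np.int32(863), array([318.84820394, 232.00115875])) [[0.5648 0.0531 0.03  ]]
dish [0.5659 0.0522] 0.0652 resid 0.0007
handle (np.int32(513), array([221.53411306, 198.34892788]))
[111.6 186.  208. ]
top 513 [221.53411306 198.34892788] [[0.5918 0.1302 0.068 ]]
((222.1000213623047, 199.30001831054688), (38.013153076171875, 15.652474403381348), 26.56505012512207)
scene ball (np.int32(148), array([325.12837838, 253.63513514])) [[0.5663 0.0517 0.03  ]]
dish [0.5671 0.051 ] 0.0659 resid 0.0011
handle (np.int32(58), array([362.53448276, 238.87931034]))
[165.4  245.5  252.15]
top 51 [362.41176471 238.8627451 ] [[0.5938 0.1284 0.068 ]]
dir [-0.28300002 -0.9591199 ] 0.02732643201617372 -1.8577168859012627
```

View pics/hc.png

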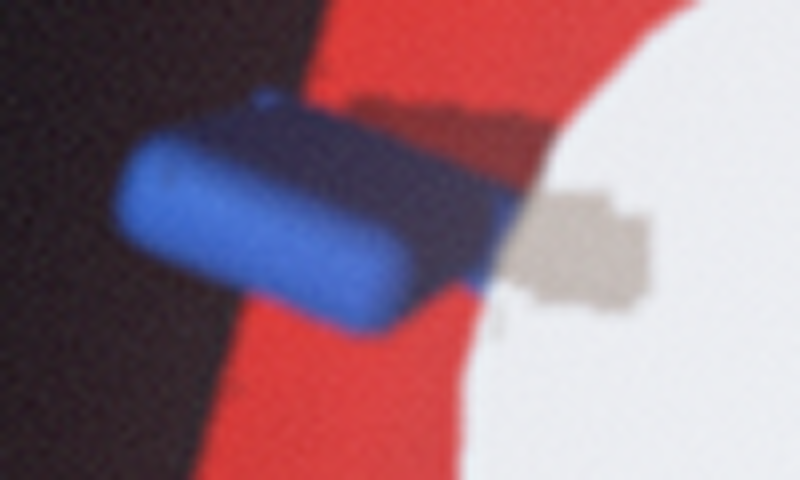

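```bash
python3 - <<'E'
from m import *
s=observe();print(s['time'])
P=pix2plane('wrist',[(206.5,192.5),(239,206),(222.75,199.1)],.068,s); print(P.round(4)); d=P[0]-P[1]; print(np.hypot(*d[:2]),np.arctan2(d[1],d[0]))
c=np.array([.5659,.0522]); d=P[2][:2]-c; print(np.hypot(*d),np.arctan2(d[1],d[0]))
E
```

```text
9.35
[[0.5951 0.1419 0.068 ]
 [0.5873 0.1166 0.068 ]
 [0.5913 0.1292 0.068 ]]
0.02647800121823905 1.2707870096490945
0.08111446055797794 1.2523409278369388
```

Call:
step_arm([
  [[0,0,0.1,0.0023,0.0064,0,0.55],[0,0,0.1,0.0023,0.0064,0,0.55],[0,0,0.1,0.0023,0.0064,0,0.55],[0,0,0.1,0.0023,0.0064,0,0.55],[0,0,0.1,0.0023,0.0064,0,0.55],[0,0,0.1,0.0023,0.0064,0,0.55],[0,0,0.1,0.0023,0.0064,0,0.55],[0,0,0.1,0.0023,0.0064,0,0.55]],
])

```text
time: 10.02
tcp_pos: [0.581, 0.1032, 0.1539]
ee_rot: [-3.137, 0.004, 0.909]
contact_force: [-0.1, -0.5, -0.5]
opening: 0.0514
```

Call:
step_arm([
  [[0,0,0.1,0.0023,0.0064,0,0.55],[0,0,0.1,0.0023,0.0064,-0.01,0.55],[0,0,0.1,0.0024,0.0066,-0.02,0.55],[0,0,0.051,0.0024,0.0066,-0.02,0.55],[0,0,0,0,0,-0.01,0.55],[0,0,0,0,0,0,0.55],[0,0,0,0,0,0,0.55]],
])

```text
time: 10.6
tcp_pos: [0.5906, 0.1286, 0.095]
ee_rot: [-3.138, 0.002, 1.254]
contact_force: [-0.2, -0.1, 0.2]
opening: 0.0516
```

```bash
python3 - <<'E'
from m import *
s=observe(); print(s['tcp_pos'],s['ee_rot'],s['opening'],s['joints'])
im=capture('wrist'); cv2.imwrite('pics/w9.png',im[:,:,::-1])
im=capture('scene'); cv2.imwrite('pics/s9.png',cv2.resize(im[170:310,260:420,::-1],None,fx=4,fy=4,interpolation=2))
E
```

```text
[0.59061443 0.1285608  0.09500942] [-3.13758844e+00  1.87129790e-03  1.25357639e+00] 0.05160432023499652 [ 7.13541762e-02  3.78594246e-01  1.56276518e+00 -2.29951034e-04
  1.20464792e+00  3.88660658e-01]
```

View pics/w9.png

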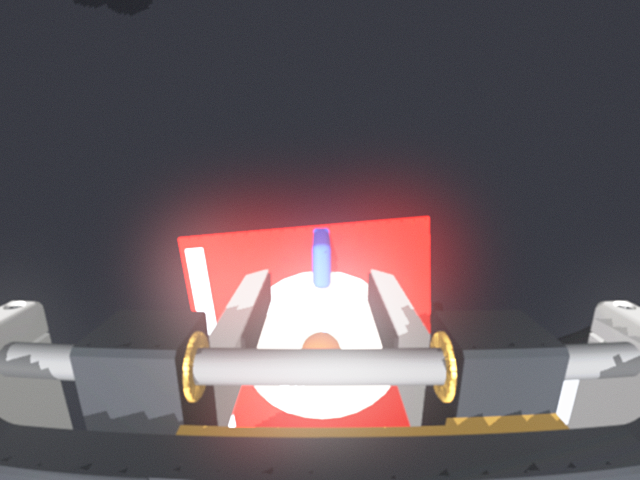

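View pics/s9.png

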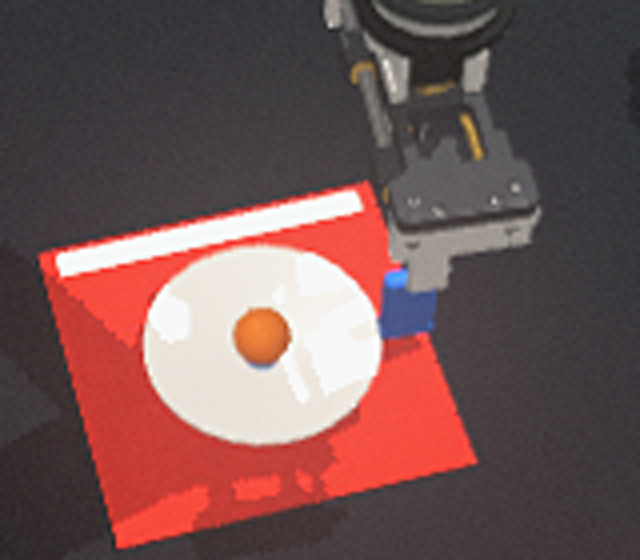

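```bash
python3 - <<'E'
from m import *
s=observe()
im=cv2.imread('pics/w9.png'); cv2.imwrite('pics/hc2.png',cv2.resize(im[215:300,280:365],None,fx=7,fy=7,interpolation=2))
u=np.array([np.cos(1.255),np.sin(1.255)])
for r in (.067,.082,.097): print(r,proj('wrist',[*(np.array([.5663,.0516])+r*u),.068],s))
E
```

```text
0.067 [[316.39605849 291.24935692]]
0.082 [[316.33482104 268.79270055]]
0.097 [[316.27316828 245.53590424]]
```

View pics/hc2.png

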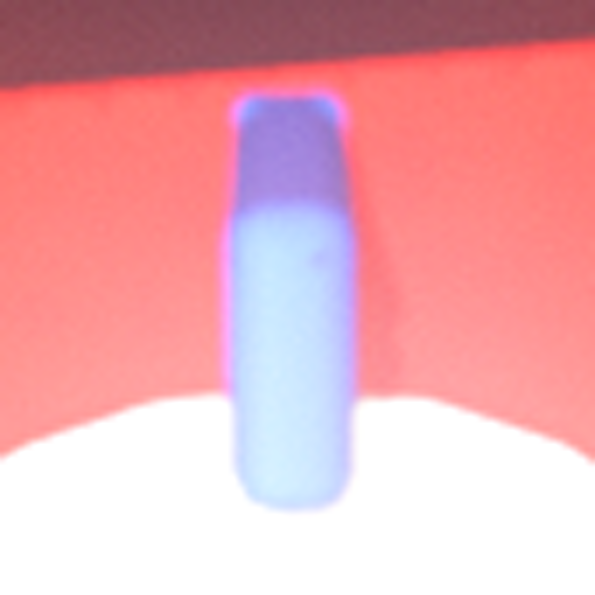

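Wrist crop: the handle's top is centred at about (322,266) and parallel to the jaws. It's about 1 mm off the jaw centre line, which I'll correct on the way down.

Call:
step_arm([
  [[0,0,0,0.0013,0.0007,-0.015,0.55],[0,0,0,0,0,-0.02,0.55],[0,0,0,0,0,-0.015,0.55],[0,0,0,0,0,-0.01,0.55],[0,0,0,0,0,-0.004,0.55],[0,0,0,0,0,0,0.55],[0,0,0,0,0,0,0.55]],
])

```text
time: 11.28
tcp_pos: [0.5944, 0.1296, 0.034]
ee_rot: [3.14, -0.001, 1.255]
contact_force: [-0.0, -1.5, 0.3]
opening: 0.052
```

```bash
python3 - <<'E'
from m import *
s=observe(); print(s['tcp_pos'],s['ee_rot'],s['opening'],s['contact_force'],s['moment'])
im=capture('wrist'); cv2.imwrite('pics/w10.png',im[:,:,::-1])
im=capture('scene'); cv2.imwrite('pics/s10.png',cv2.resize(im[170:310,260:420,::-1],None,fx=4,fy=4,interpolation=2))
E
```

```text
[0.59439188 0.12959231 0.03404992] [ 3.14005712e+00 -6.40592416e-04  1.25451507e+00] 0.05196077639198988 [-0.00890202 -1.45503434  0.30026041] [-0.0642749  -0.08390311 -0.0267942 ]
```

View pics/w10.png

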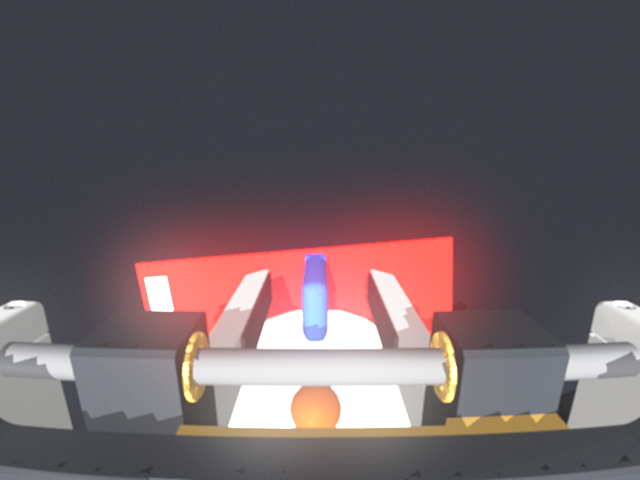

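View pics/s10.png

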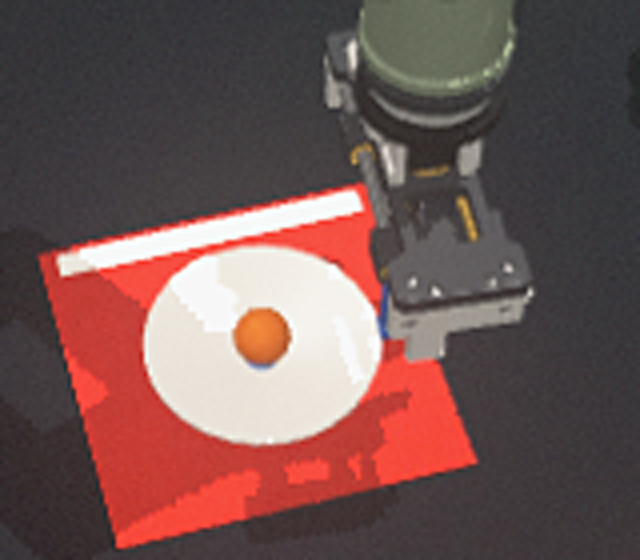

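The handle is now at column 315 against a jaw centre of 320, so the jaws are about 2 mm off. I'll let the arm settle and re-check before closing.

Call:
step_arm([
  [[0,0,0,0,0,-0.001,0.55],[0,0,0,0,0,0,0.55],[0,0,0,0,0,0,0.55],[0,0,0,0,0,0,0.55]],
])

```text
time: 11.72
tcp_pos: [0.5937, 0.1297, 0.0323]
ee_rot: [3.141, -0.0, 1.255]
contact_force: [-0.1, 0.8, 0.0]
opening: 0.0515
```

```bash
python3 - <<'E'
from m import *
s=observe(); print(s['tcp_pos'],s['ee_rot'],s['qd'])
im=capture('wrist'); cv2.imwrite('pics/w11.png',im[220:360,220:420,::-1].repeat(4,0).repeat(4,1))
print(observe()['tcp_pos'])
E
```

```text
[0.59366223 0.12967885 0.03230034] [ 3.14125512e+00 -1.32480531e-04  1.25485096e+00] [ 0.00152678  0.00305456  0.00126298 -0.00059762 -0.00195145 -0.00020372]
[0.59362914 0.129674   0.03222225]
```

View pics/w11.png

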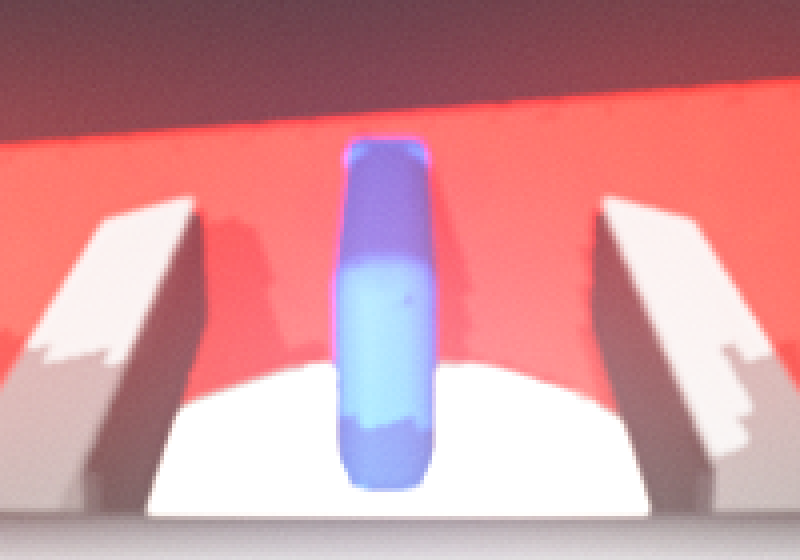

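```bash
python3 - <<'E'
from m import *
s=observe(); Rt=R.from_euler('xyz',s['ee_rot']).as_matrix()
for dx in (-.015,0,.015): print(proj('wrist',s['tcp_pos']+Rt@[dx,0,-.036],s))
E
```

```text
[[317.6981918  346.71103804]]
[[317.68565023 316.82078341]]
[[317.67411553 285.26127519]]
```

Call:
step_arm([
  [[0,0,0,-0.0014,0.0005,0,0.55],[0,0,0,0,0,0,0.55],[0,0,0,0,0,0,0.55],[0,0,0,0,0,0,0.55]],
])

```text
time: 12.1
tcp_pos: [0.5921, 0.1301, 0.032]
ee_rot: [-3.142, 0.0, 1.255]
contact_force: [-0.1, 0.1, -0.1]
opening: 0.0518
```

```bash
python3 - <<'E'
from m import *
s=observe(); print(s['tcp_pos'],s['ee_rot'],s['qd'])
im=capture('wrist'); cv2.imwrite('pics/w12.png',im[220:360,220:420,::-1].repeat(4,0).repeat(4,1))
E
```

```text
[0.59207831 0.13014951 0.03202051] [-3.14152723e+00  3.24923585e-05  1.25483377e+00] [-1.05964522e-03  7.21766186e-05 -1.78137331e-03 -3.89194526e-04
 -1.54515857e-04 -4.09583732e-04]
```

View pics/w12.png

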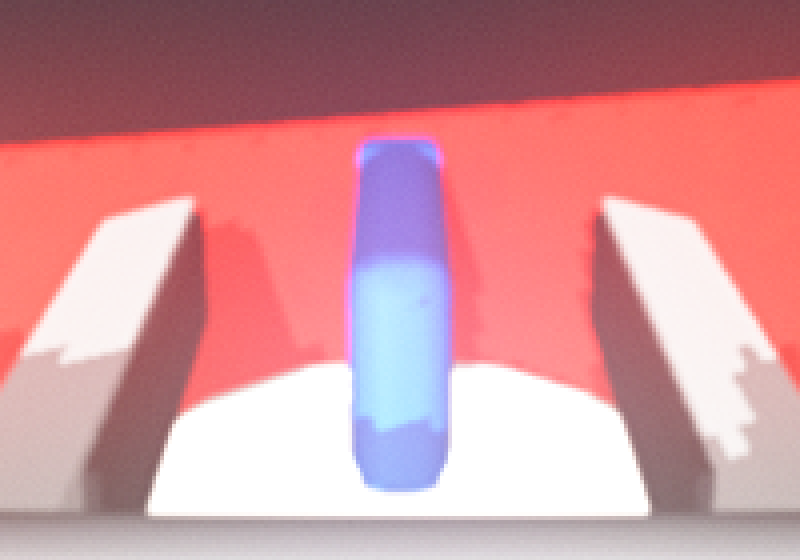

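Settled: the handle is centred between the jaws, at crop column 401 against 398. Closing softly first, then firmly.

Call:
step_arm([
  [[0,0,0,0,0,-0.001,0.3],[0,0,0,0,0,0,0.2],[0,0,0,0,0,0,0.16],[0,0,0,0,0,0,0.12],[0,0,0,0,0,0,0.06],[0,0,0,0,0,0,0],[0,0,0,0,0,0,0]],
], force=10)

```text
time: 12.73
tcp_pos: [0.5922, 0.1301, 0.031]
ee_rot: [3.142, -0.0, 1.255]
contact_force: [-0.3, -0.7, 0.2]
opening: 0.0116
```

Call:
step_arm([
  [[0,0,0,0,0,0,0],[0,0,0,0,0,0,0],[0,0,0,0,0,0,0]],
], force=56)

```text
time: 12.98
tcp_pos: [0.5921, 0.1302, 0.031]
ee_rot: [-3.142, -0.0, 1.255]
contact_force: [0.6, -0.1, -0.2]
opening: 0.0119
```

```bash
python3 - <<'E'
from m import *
s=observe(); print(s['tcp_pos'],s['ee_rot'],s['opening'],s['contact_force'],s['moment'])
im=capture('scene'); cv2.imwrite('pics/s13f.png',im[:,:,::-1]); cv2.imwrite('pics/s13.png',cv2.resize(im[170:310,260:420,::-1],None,fx=4,fy=4,interpolation=2))
E
```

```text
[0.59213425 0.13015915 0.03104357] [-3.14158634e+00 -2.52372731e-05  1.25481121e+00] 0.011941812326082765 [ 0.57951881 -0.10905609 -0.22016655] [ 0.0051746  -0.09644082 -0.00754455]
```

View pics/s13.png

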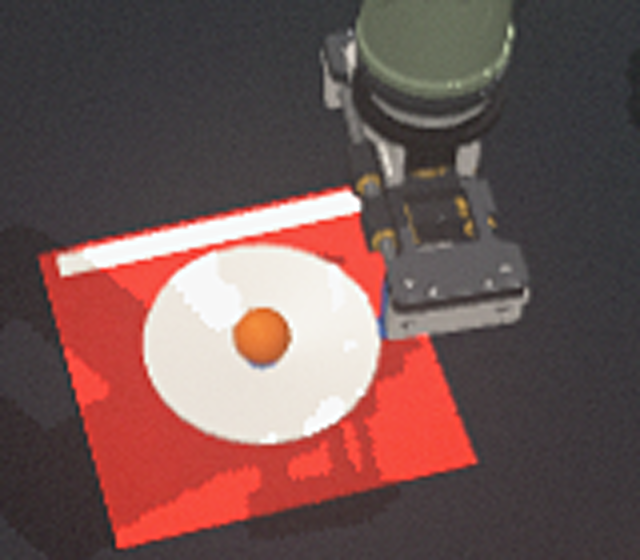

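Gripped, with the opening at 11.9 mm. Lifting straight up slowly.

Call:
step_arm([
  [[0,0,0,0,0,0.001,0],[0,0,0,0,0,0.002,0],[0,0,0,0,0,0.003,0],[0,0,0,0,0,0.004,0],[0,0,0,0,0,0.004,0],[0,0,0,0,0,0.003,0],[0,0,0,0,0,0.002,0],[0,0,0,0,0,0.001,0]],
])

```text
time: 13.7
tcp_pos: [0.5926, 0.1302, 0.0517]
ee_rot: [3.141, -0.0, 1.255]
contact_force: [0.5, 0.2, -0.9]
opening: 0.0118
```

```bash
python3 - <<'E'
from m import *
s=observe(); print(s['tcp_pos'],s['ee_rot'],s['opening'],s['contact_force'],s['moment'])
im=capture('scene'); cv2.imwrite('pics/s14.png',cv2.resize(im[170:310,260:420,::-1],None,fx=4,fy=4,interpolation=2))
E
```

```text
[0.59255214 0.13020277 0.05174239] [ 3.14065160e+00 -4.14694871e-04  1.25483726e+00] 0.011830238394319195 [ 0.45731408  0.24389923 -0.90584836] [ 0.03207636 -0.14590426  0.03008404]
```

View pics/s14.png

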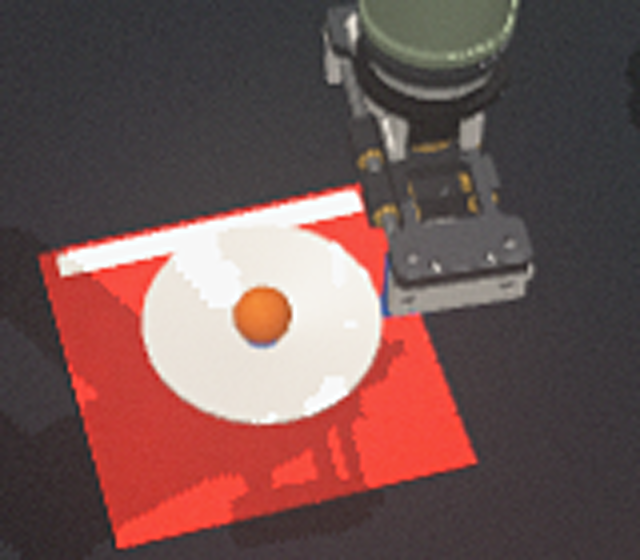

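The dish came up 20 mm level, and the sweet has stayed on the spot at (262,315). Continuing up.

Call:
step_arm([
  [[0,0,0,0,0,0.002,0],[0,0,0,0,0,0.004,0],[0,0,0,0,0,0.006,0],[0,0,0,0,0,0.007,0],[0,0,0,0,0,0.007,0],[0,0,0,0,0,0.007,0],[0,0,0,0,0,0.007,0],[0,0,0,0,0,0.007,0]],
])

```text
time: 14.42
tcp_pos: [0.5924, 0.1302, 0.0991]
ee_rot: [3.141, -0.0, 1.255]
contact_force: [-0.3, 0.0, -0.8]
opening: 0.0116
```

Call:
step_arm([
  [[0,0,0,0,0,0.007,0],[0,0,0,0,0,0.007,0],[0,0,0,0,0,0.007,0],[0,0,0,0,0,0.005,0],[0,0,0,0,0,0.003,0],[0,0,0,0,0,0.001,0],[0,0,0,0,0,0,0],[0,0,0,0,0,0,0]],
])

```text
time: 15.08
tcp_pos: [0.5918, 0.1301, 0.1277]
ee_rot: [-3.141, 0.0, 1.255]
contact_force: [0.7, 0.4, -1.5]
opening: 0.0114
```

```bash
cat > dm.py <<'E'
from m import *
def dishfit(c,f,n,s,zo):
    im=cv2.imread(f); hsv=cv2.cvtColor(im,cv2.COLOR_BGR2HSV)
    w=cv2.inRange(hsv,(0,0,120),(180,60,255))
    w=cv2.morphologyEx(w,cv2.MORPH_OPEN,np.ones((3,3)))
    k,l,st,ce=cv2.connectedComponentsWithStats(w)
    i=min([j for j in range(1,k) if st[j,4]>1200],key=lambda j:np.hypot(*(ce[j]-n)))
    hull=cv2.convexHull(np.argwhere(l==i)[:,::-1].astype(np.int32))[:,0].astype(float)
    P=pix2plane(c,hull,zo+.023,s)[:,:2]
    A=np.c_[2*P,np.ones(len(P))]; x=np.linalg.lstsq(A,(P**2).sum(1),rcond=None)[0]; r=np.sqrt(x[2]+x[0]**2+x[1]**2)
    print(c,'dish',x[:2].round(4),r.round(4),'resid',np.abs(np.hypot(*(P-x[:2]).T)-r).max().round(4))
    b=blob(hsv,(3,100,120),(25,255,255),near=n,r=25)
    if b: print(c,'ball',b[0][0],b[0][1],pix2plane(c,b[0][1],zo+.026,s).round(4))
E
python3 - <<'E'
from dm import *
s=observe(); print(s['tcp_pos'],s['ee_rot'],s['opening'],s['contact_force'],s['joints'])
im=capture('scene'); cv2.imwrite('pics/s15f.png',im[:,:,::-1]); cv2.imwrite('pics/s15.png',cv2.resize(im[150:310,250:420,::-1],None,fx=3.5,fy=3.5,interpolation=2))
zo=s['tcp_pos'][2]-.031+.004
print(zo); p=proj('scene',[.5665,.0515,zo+.026])[0]; print(p); dishfit('scene','pics/s15f.png',p,s,zo)
E
```

```text
[0.59184636 0.13010875 0.12770671] [-3.14095479e+00  2.73697804e-04  1.25479976e+00] 0.011354605057769295 [ 0.73013507  0.41040128 -1.4988951 ] [ 7.36661007e-02  3.42517011e-01  1.53762312e+00 -1.14112924e-05
  1.26214654e+00  3.89666221e-01]
0.10070671355625802
[325.1770639  227.31515507]
scene dish [0.5613 0.0382] 0.0742 resid 0.0174
scene ball 175 [325.06285714 226.84571429] [[0.5653 0.0519 0.1267]]
```

View pics/s15.png

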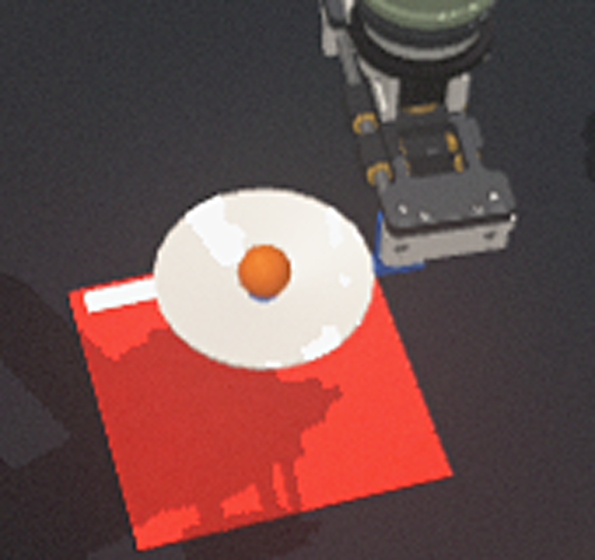

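Lifted clear (dish foot at about 0.101 m), level, with the sweet on the spot at (264,270). Next I'll work out the quarter turn about the dish's axis, ending over the mat's middle.

```bash
python3 - <<'E'
import numpy as np
N=40; v=np.ones(N); v[:6]=np.arange(1,7)/7; v[-6:]=v[:6][::-1]; v/=v.sum()
f=np.r_[0,np.cumsum(v)]; th=1.257+1.655*f
C=np.array([.5665,.0515])+f[:,None]*np.array([-.0085,-.0033])
P=C+.0826*np.c_[np.cos(th),np.sin(th)]
P-=P[0]; Pr=P.round(4); tr=(1.655*f).round(3)
for k in range(0,N,8):
    print('['+', '.join('[0, 0, %.3f, %.4f, %.4f, 0, 0]'%(tr[i+1]-tr[i],*(Pr[i+1]-Pr[i])) for i in range(k,k+8))+']')
print(Pr[-1],tr[-1])
E
```

```text
[[0, 0, 0.007, -0.0006, 0.0002, 0, 0], [0, 0, 0.014, -0.0012, 0.0003, 0, 0], [0, 0, 0.021, -0.0017, 0.0004, 0, 0], [0, 0, 0.028, -0.0024, 0.0005, 0, 0], [0, 0, 0.034, -0.0030, 0.0006, 0, 0], [0, 0, 0.042, -0.0036, 0.0006, 0, 0], [0, 0, 0.049, -0.0042, 0.0005, 0, 0], [0, 0, 0.048, -0.0042, 0.0002, 0, 0]]
[[0, 0, 0.049, -0.0043, 0.0001, 0, 0], [0, 0, 0.049, -0.0043, -0.0001, 0, 0], [0, 0, 0.048, -0.0042, -0.0003, 0, 0], [0, 0, 0.049, -0.0043, -0.0005, 0, 0], [0, 0, 0.049, -0.0042, -0.0007, 0, 0], [0, 0, 0.048, -0.0042, -0.0009, 0, 0], [0, 0, 0.049, -0.0042, -0.0010, 0, 0], [0, 0, 0.049, -0.0041, -0.0013, 0, 0]]
[[0, 0, 0.048, -0.0040, -0.0014, 0, 0], [0, 0, 0.049, -0.0040, -0.0017, 0, 0], [0, 0, 0.049, -0.0038, -0.0018, 0, 0], [0, 0, 0.049, -0.0038, -0.0020, 0, 0], [0, 0, 0.048, -0.0037, -0.0021, 0, 0], [0, 0, 0.049, -0.0036, -0.0024, 0, 0], [0, 0, 0.049, -0.0035, -0.0024, 0, 0], [0, 0, 0.048, -0.0034, -0.0027, 0, 0]]
[[0, 0, 0.049, -0.0032, -0.0028, 0, 0], [0, 0, 0.049, -0.0031, -0.0029, 0, 0], [0, 0, 0.048, -0.0030, -0.0031, 0, 0], [0, 0, 0.049, -0.0028, -0.0031, 0, 0], [0, 0, 0.049, -0.0027, -0.0034, 0, 0], [0, 0, 0.048, -0.0025, -0.0034, 0, 0], [0, 0, 0.049, -0.0023, -0.0035, 0, 0], [0, 0, 0.049, -0.0022, -0.0037, 0, 0]]
[[0, 0, 0.048, -0.0020, -0.0037, 0, 0], [0, 0, 0.049, -0.0018, -0.0038, 0, 0], [0, 0, 0.042, -0.0014, -0.0033, 0, 0], [0, 0, 0.034, -0.0011, -0.0028, 0, 0], [0, 0, 0.028, -0.0008, -0.0022, 0, 0], [0, 0, 0.021, -0.0005, -0.0018, 0, 0], [0, 0, 0.014, -0.0004, -0.0011, 0, 0], [0, 0, 0.007, -0.0001, -0.0006, 0, 0]]
[-0.1144 -0.0631] 1.655
```

Call:
step_arm([
  [[0,0,0.007,-0.0006,0.0002,0,0],[0,0,0.014,-0.0012,0.0003,0,0],[0,0,0.021,-0.0017,0.0004,0,0],[0,0,0.028,-0.0024,0.0005,0,0],[0,0,0.034,-0.003,0.0006,0,0],[0,0,0.042,-0.0036,0.0006,0,0],[0,0,0.049,-0.0042,0.0005,0,0],[0,0,0.048,-0.0042,0.0002,0,0]],
])

```text
time: 15.8
tcp_pos: [0.5708, 0.1335, 0.1279]
ee_rot: [-3.141, 0.0, 1.501]
contact_force: [0.0, -0.4, -1.8]
opening: 0.0115
```

Call:
step_arm([
  [[0,0,0.049,-0.0043,0.0001,0,0],[0,0,0.049,-0.0043,-0.0001,0,0],[0,0,0.048,-0.0042,-0.0003,0,0],[0,0,0.049,-0.0043,-0.0005,0,0],[0,0,0.049,-0.0042,-0.0007,0,0],[0,0,0.048,-0.0042,-0.0009,0,0],[0,0,0.049,-0.0042,-0.001,0,0],[0,0,0.049,-0.0041,-0.0013,0,0]],
])

```text
time: 16.47
tcp_pos: [0.5369, 0.1288, 0.1279]
ee_rot: [-3.141, -0.0, 1.891]
contact_force: [-0.1, -0.4, -1.4]
opening: 0.0119
```

Call:
step_arm([
  [[0,0,0.048,-0.004,-0.0014,0,0],[0,0,0.049,-0.004,-0.0017,0,0],[0,0,0.049,-0.0038,-0.0018,0,0],[0,0,0.049,-0.0038,-0.002,0,0],[0,0,0.048,-0.0037,-0.0021,0,0],[0,0,0.049,-0.0036,-0.0024,0,0],[0,0,0.049,-0.0035,-0.0024,0,0],[0,0,0.048,-0.0034,-0.0027,0,0]],
])

```text
time: 17.13
tcp_pos: [0.5071, 0.1122, 0.128]
ee_rot: [-3.141, -0.0, 2.28]
contact_force: [0.6, 0.1, -1.2]
opening: 0.0115
```

Call:
step_arm([
  [[0,0,0.049,-0.0032,-0.0028,0,0],[0,0,0.049,-0.0031,-0.0029,0,0],[0,0,0.048,-0.003,-0.0031,0,0],[0,0,0.049,-0.0028,-0.0031,0,0],[0,0,0.049,-0.0027,-0.0034,0,0],[0,0,0.048,-0.0025,-0.0034,0,0],[0,0,0.049,-0.0023,-0.0035,0,0],[0,0,0.049,-0.0022,-0.0037,0,0]],
])

```text
time: 17.8
tcp_pos: [0.4853, 0.0862, 0.128]
ee_rot: [-3.141, -0.0, 2.67]
contact_force: [0.4, -0.4, -0.9]
opening: 0.0114
```

Call:
step_arm([
  [[0,0,0.048,-0.002,-0.0037,0,0],[0,0,0.049,-0.0018,-0.0038,0,0],[0,0,0.042,-0.0014,-0.0033,0,0],[0,0,0.034,-0.0011,-0.0028,0,0],[0,0,0.028,-0.0008,-0.0022,0,0],[0,0,0.021,-0.0005,-0.0018,0,0],[0,0,0.014,-0.0004,-0.0011,0,0],[0,0,0.007,-0.0001,-0.0006,0,0]],
])

```text
time: 18.47
tcp_pos: [0.4776, 0.067, 0.128]
ee_rot: [-3.142, -0.0, 2.911]
contact_force: [-0.1, -0.1, -0.7]
opening: 0.0115
```

Call:
step_arm([
  [[0,0,0,0,0,0,0],[0,0,0,0,0,0,0],[0,0,0,0,0,0,0],[0,0,0,0,0,0,0],[0,0,0,0,0,0,0],[0,0,0,0,0,0,0]],
])

```text
time: 18.97
tcp_pos: [0.4777, 0.0671, 0.128]
ee_rot: [-3.142, -0.0, 2.91]
contact_force: [0.6, 0.5, 0.0]
opening: 0.0114
```

```bash
python3 - <<'E'
from dm import *
s=observe(); print(s['time'],s['tcp_pos'],s['ee_rot'],s['opening'],s['contact_force'])
im=capture('scene'); cv2.imwrite('pics/s16f.png',im[:,:,::-1]); cv2.imwrite('pics/s16.png',cv2.resize(im[130:310,240:420,::-1],None,fx=3.3,fy=3.3,interpolation=2))
im=capture('top'); cv2.imwrite('pics/t16f.png',im[:,:,::-1]); cv2.imwrite('pics/t16.png',cv2.resize(im[160:340,220:420,::-1],None,fx=3.3,fy=3.3,interpolation=2))
zo=s['tcp_pos'][2]-.031+.004
for c,f in (('scene','pics/s16f.png'),('top','pics/t16f.png')):
    p=proj(c,[.558,.0482,zo+.026])[0]; print(c,p); dishfit(c,f,p,s,zo)
E
```

```text
18.9667 [0.47773992 0.0671169  0.12804035] [-3.14158124e+00 -3.20792770e-05  2.90989328e+00] 0.011416598561836749 [0.63100539 0.53603405 0.0038336 ]
scene [321.81195723 224.95204223]
scene dish [0.5561 0.0386] 0.0711 resid 0.0197
scene ball 160 [321.45   224.8625] [[0.5574 0.0477 0.127 ]]
top [320.5685964  239.13931135]
top dish [0.3766 0.0902] 0.2248 resid 0.0852
top ball 183 [321.47540984 239.46448087] [[0.5574 0.0465 0.127 ]]
```

View pics/s16.png

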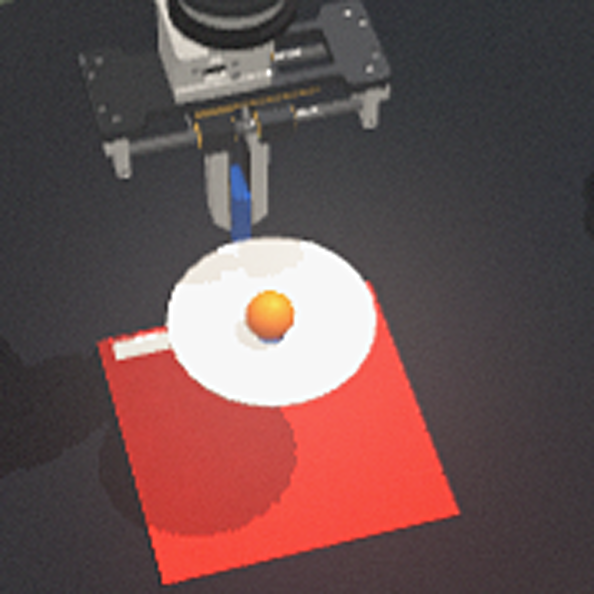

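View pics/t16.png

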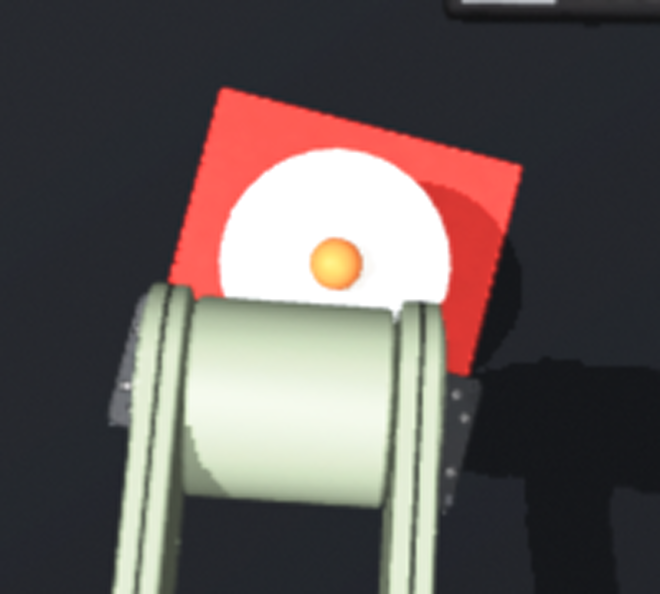

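The handle now points at the white-striped edge and the dish is over the mat's middle. The sweet is on the spot, at crop (270,315) in the scene and (336,263) from above. As a last check I'll fit the rim for tilt.

```bash
python3 - <<'E'
from dm import *
from scipy.optimize import least_squares
im=cv2.imread('pics/s16f.png'); hsv=cv2.cvtColor(im,cv2.COLOR_BGR2HSV)
w=cv2.inRange(hsv,(0,0,120),(180,70,255)); n=np.array([321.8,226])
k,l,st,ce=cv2.connectedComponentsWithStats(w); i=min([j for j in range(1,k) if st[j,4]>1200],key=lambda j:np.hypot(*(ce[j]-n)))
cs,_=cv2.findContours((l==i).astype(np.uint8),cv2.RETR_EXTERNAL,cv2.CHAIN_APPROX_NONE)
p=max(cs,key=len)[:,0].astype(float); 
# drop stripe and handle pixels by robust fit
def model(x):
    t=np.linspace(0,2*np.pi,200); P=.065*np.c_[np.cos(t),np.sin(t),0*t]
    return proj('scene',R.from_rotvec([x[3],x[4],0]).apply(P)+x[:3])
def res(x):
    m=model(x); return np.linalg.norm(p[:,None]-m[None],axis=2).min(1)
from functools import partial
for fix in (True,False):
    f=(lambda y: res(np.r_[y,.124,0,0])) if fix else (lambda y:res(np.r_[y[:2],.124,y[2:]]))
    o=least_squares(f,[.558,.048] if fix else [.558,.048,0,0],loss='soft_l1',f_scale=.5,diff_step=1e-3 if fix else None,x_scale=.01)
    print(fix,o.x.round(4),np.median(f(o.x)))
a=np.array([b for b in [1]])
print(observe()['time'])
E
```

```text
True [0.5582 0.0467] 0.4795391452297227
False [0.5582 0.0468 0.02   0.0054] 0.42926575423134644
19.0667
```

Call:
step_arm([
  [[0,0,0,0,0,0,0],[0,0,0,0,0,0,0],[0,0,0,0,0,0,0],[0,0,0,0,0,0,0],[0,0,0,0,0,0,0],[0,0,0,0,0,0,0],[0,0,0,0,0,0,0],[0,0,0,0,0,0,0]],
])

```text
time: 19.73
tcp_pos: [0.4777, 0.0671, 0.1281]
ee_rot: [-3.142, -0.0, 2.91]
contact_force: [0.3, 0.3, -0.8]
opening: 0.0118
```

```bash
python3 - <<'E'
from m import *
a=cv2.imread('pics/s16f.png'); im=capture('scene')[:,:,::-1].copy(); cv2.imwrite('pics/s17f.png',im)
d=cv2.absdiff(a,im).max(2); print('changed px',(d>40).sum())
b=blob(cv2.cvtColor(im,cv2.COLOR_BGR2HSV),(3,100,120),(25,255,255),near=(321,225),r=25); print(b[0][:2])
if (d>40).sum()<60: print(ctrl.close_job())
E
```

```text
changed px 41
(np.int32(160), array([321.3625, 224.85  ]))
the job is handed in; nothing more can be done
None
```

View pics/s17f.png

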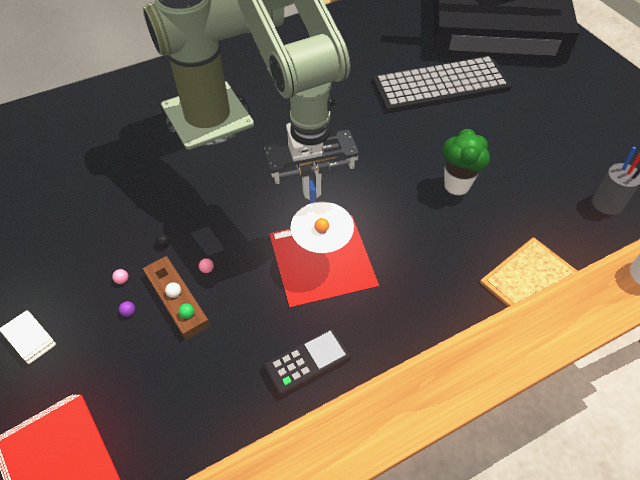

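I put the orange sweet in the middle of the dish, then lifted the dish by its handle at 56 N and turned it 1.655 rad so the handle points to the striped edge. That is a little more than a quarter turn because the handle didn't start quite square to the mat. I handed the job in at about 20 s, still holding the dish over the mat.

**Last checks:**
- **Position:** the dish centre is at about (0.558, 0.047), against the mat middle at (0.558, 0.048). The dish foot is about 10 cm up.
- **Sweet:** it sits within about 1.5 mm of the dish's centre, and its pixel did not move over the last second of holding.
- **Grip and surroundings:** the jaw opening stayed at about 11.5 mm. The other sweets, the card terminal and the tree look untouched in the last picture.
- **Tilt:** the rim fit gave about 0.02 rad (1°), within what that fit can tell.
- **Failed check:** the simpler circle fits in the last checks were thrown off by the white stripe and, in the top view, the arm. I used the robust rim fit instead.

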